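# Weigh two stock pots on a pivot balance and keep the fuller one

## Task

Stand the two tall, identical screw-cap pots on the balance, one on each pan, and let go so that it tips to the heavier side. Then put the heavier pot, the one whose side went down, standing in the red basket, and leave the lighter one standing on its pan. Set the pots down, do not drop them or tip them over.

Things in the scene. Friction and masses are not known exactly. Their poses are not given: they have to be found in the camera images.
- pot_1_center (a point): closed screw-cap pot, white with a grey cap, a plain upright cylinder 42 mm across, 66 mm high; this point is its centre, 33 mm above its underside, z up. Two such pots look identical but one is clearly heavier (one 102 to 138 g, the other 55 to 75 g); only the balance tells which. A squat pot (66 mm across, 38 mm high) of the same make, standing near them, is not part of the job.
- pot_2_center (a point): closed screw-cap pot, white with a grey cap, a plain upright cylinder 42 mm across, 66 mm high; this point is its centre, 33 mm above its underside, z up. Two such pots look identical but one is clearly heavier (one 102 to 138 g, the other 55 to 75 g); only the balance tells which. A squat pot (66 mm across, 38 mm high) of the same make, standing near them, is not part of the job.
- pan_left (a point): centre of the upper face of the left round steel pan (as seen from the robot) of the pivot balance; flat floor 70 mm across, rim 8 mm above it. It rides on the beam: y along the beam to the left pan, x across it away from the robot, z up out of the pan. Level, the floor is 79 mm above the table.
- pan_right (a point): centre of the upper face of the right round steel pan (as seen from the robot) of the pivot balance; flat floor 70 mm across, rim 8 mm above it. Axes as for the left pan, 240 mm away on the same beam, which tips up to 0.1 rad either way (a pan then stands 12 mm lower or higher), heavier side down; empty, slight friction holds it where it is.
- basket: red plastic basket, fixed, open at the top: 190 mm along its x, 150 mm along its y, 35 mm high, walls and floor 4 mm thick, so the inside floor is 182 by 142 mm and 4 mm above the table; empty. Origin: centre of its underside, on the table; z up.

How it is judged:
On the way:
1. both pots stand on the balance, one on each pan, let go, and the beam has tipped to one side (((horizontal distance between pot_1_center and pan_left below 0.025 m and z of pot_1_center in the frame of pan_left between 0.02 and 0.045 m and angle between each of pot_1_center, pot_2_center's own z axis and vertical below 0.2 rad and horizontal distance between pot_2_center and pan_right below 0.025 m and z of pot_2_center in the frame of pan_right between 0.02 and 0.045 m) or (horizontal distance between pot_1_center and pan_right below 0.025 m and z of pot_1_center in the frame of pan_right between 0.02 and 0.045 m and angle between each of pot_1_center, pot_2_center's own z axis and vertical below 0.2 rad and horizontal distance between pot_2_center and pan_left below 0.025 m and z of pot_2_center in the frame of pan_left between 0.02 and 0.045 m)) and angle between pan_left's own z axis and vertical above 0.06 rad and contact force between each of the arm, the fingers and pot_1 below 0.05 N and contact force between each of the arm, the fingers and pot_2 below 0.05 N and contact force between each of the arm, the fingers and balance below 0.05 N), for 0.4 s.
At the end, for the whole second after the job is handed in: The heavier pot (it presses on the basket's floor with over 0.87 N; the lighter weighs less) stands upright (within 8 degrees) and still on the basket's floor, anywhere inside its walls; the lighter pot stands still on the floor of a pan of the balance, its centre within 25 mm of the pan's centre (((x of pot_1_center in the frame of basket between -0.075 and 0.075 m and y of pot_1_center in the frame of basket between -0.055 and 0.055 m and z of pot_1_center in the frame of basket between 0.03 and 0.043 m and angle between pot_1_center's own z axis and vertical below 0.15 rad and contact force between pot_1 and basket above 0.87 N and ((horizontal distance between pot_2_center and pan_left below 0.025 m and z of pot_2_center in the frame of pan_left between 0.02 and 0.045 m and angle between pot_2_center's own z axis and vertical below 0.2 rad) or (horizontal distance between pot_2_center and pan_right below 0.025 m and z of pot_2_center in the frame of pan_right between 0.02 and 0.045 m and angle between pot_2_center's own z axis and vertical below 0.2 rad))) or (x of pot_2_center in the frame of basket between -0.075 and 0.075 m and y of pot_2_center in the frame of basket between -0.055 and 0.055 m and z of pot_2_center in the frame of basket between 0.03 and 0.043 m and angle between pot_2_center's own z axis and vertical below 0.15 rad and contact force between pot_2 and basket above 0.87 N and ((horizontal distance between pot_1_center and pan_left below 0.025 m and z of pot_1_center in the frame of pan_left between 0.02 and 0.045 m and angle between pot_1_center's own z axis and vertical below 0.2 rad) or (horizontal distance between pot_1_center and pan_right below 0.025 m and z of pot_1_center in the frame of pan_right between 0.02 and 0.045 m and angle between pot_1_center's own z axis and vertical below 0.2 rad)))) and linear speed of each of pot_1, pot_2 below 0.03 m/s); the robot touches nothing.
It fails at once if a pot is tipped over (more than 40 degrees from upright) (angle between any of pot_1_center, pot_2_center's own z axis and vertical above 0.7 rad).
It fails at once if a pot is dropped or thrown (moves faster than 0.7 m/s, a fall of 25 mm, with no finger on it) ((linear speed of pot_1 above 0.7 m/s and contact force between the fingers and pot_1 below 0.05 N) or (linear speed of pot_2 above 0.7 m/s and contact force between the fingers and pot_2 below 0.05 N)).
It also fails if it takes over 67 s, if anything falls off the work surface, if the arm or the gripper's body presses on something with over 40 N, if the wrist force passes 120 N, or if a joint passes its speed limit or range.

## Robot

A 7-joint arm with a two-finger parallel gripper is mounted at the origin on the work surface. World frame = base frame: x ahead of the robot, y to its left, z up, the work surface at z = 0. Lengths are in m, angles in rad, forces in N, time in s.
With the tool pointing down it reaches from about 0.425 to 0.875 m from the base axis. Payload 8.4 kg.
Tool frame: the origin (TCP) lies midway between the tips of the shut fingers; the grasp point (between the pads) lies grasp_offset behind it (grasp_offset is the distance from the TCP to the grasp point, in m); z points along the fingers, y is the direction in which the jaws open and shut (so a half turn about z gives the same grasp; the last joint's range is limited). The gripper opens to 87 mm and grips with 3 to 60 N. Pads are 19 mm wide; open, the fingers measure 117 mm over their backs; the gripper's body (75 mm by 190 mm) begins 51 mm behind the grasp point.
Start: joints at [1.223, 0.333, 0.04, 1.465, -0.013, 1.343, -0.059], TCP at [0.16, -0.63, 0.223] pointing down, gripper open.
Joint ranges: [-2.58, 2.58], [-0.38, 2.09], [-1.3, 1.39], [0.25, 2.4], [-1.5, 4.64], [0.08, 2.09], [-2.65, 2.65]. Speed limits (rad/s): [2.22, 2.22, 2.79, 2.79, 3.14, 3.14, 3.14].

## Interface

Orientations are given as a 3x3 rotation matrix whose columns are the frame's x, y, z axes.
In Python, from cell import move_pose, move_straight, move_j, gripper_to, sleep, ik, sense, snapshot, get_calibration, IKError, close_job, recognise, grasp_offset gives the robot as it stands. Calls block until the motion is done:
- move_pose(position, orientation): joint-space move of the TCP to a pose.
- move_straight(position, frame=None, v=0.15, f_stop=None): straight line of the TCP; frame=None keeps the orientation; v is the mean speed in m/s. With f_stop (N) it stops when the force on the tool has changed by that much, and returns True; else False.
- move_j(angles): joint-space move.
- gripper_to(opening): finger opening in m; the grip force is fixed at half the most; returns when the fingers have stopped.
- sleep(seconds).
- ik(position, orientation): joint angles nearest the present ones, or None.
- sense(): the state.
- snapshot(name): name is "scene" or "top"; returns (picture, depth): 420x560x3 uint8, blue, green, red; 420x560 float32, m along the optical axis (not along the pixel's ray), 0 where there is no reading.
- get_calibration(name): a dict with "fx", "fy", "cx", "cy" (pixels), "k1" (the pictures are not rectified: a ray, as slopes to the right and down, at radius r is drawn at 1 + k1 r^2 times it, then the intrinsics apply), "rvec" (rotation vector, rad) and "tvec" (3), from world to camera coordinates, as OpenCV has them. Camera axes: x right, y down, z forward; pixel columns grow to the right and rows downward; lengths in m; the calibration is good to about 2 mm. A picture is of the moment at which its call begins. get_calibration takes no time and is no camera call.
A pose or a line that the arm cannot do raises IKError and nothing moves.
- close_job(): hands the job in, once; it reports no verdict.
Trained networks look in the newest picture that a camera, given by its name, has taken for a name from the list of things; names that differ only in an ending like _2 or _b are one class to them, and where a whole thing is asked for, a point or a joint stands for the part that bears it (a point fixed in the world has none). Each returns a list of dicts, best first, with "confidence" (0 to 1); they miss things now and then, are a little off and sometimes report something else, mostly with a low value. They report only what shows in the picture. A call takes as long as a camera call.
- recognise(camera, query): "box" ([left, top, width, height] in pixels, round what is visible of it).
The state is a dict: "time": time; "joint_positions": joint angles; "joint_velocities": joint speeds; "joint_efforts": joint torques, N m; "position": TCP position; "tcp_rot": TCP orientation; "wrist_force": force on the tool from outside, world axes, zero at the start; "moment": the same for the moment, N m; "gripper_width": finger opening in m.
Only numpy, scipy, OpenCV 4.12 (cv2) and the standard library are available. Lean on these libraries where they do the work, as an engineer would, in place of code of your own. Each camera call takes 0.05 s, during which the arm holds its last target.

## Working session

There is one attempt and no reset: what is moved stays moved. The work goes in short steps, each a Python script; the robot and the scene stay as the last script left them, time stands still between calls to the robot, and variables do not carry over. Pictures are saved under pics/ and viewed, and the job is handed in when it is done.

```bash
mkdir -p pics; ls
python3 - <<'E'
from cell import *
import cv2
print(grasp_offset)
s=sense();print(s['time'],s['position'],s['tcp_rot'],s['wrist_force'])
for n in("scene","top"):
    p,d=snapshot(n);cv2.imwrite(f'pics/{n}0.png',p);print(n,get_calibration(n))
    for q in("pot_1_center","pan_left","pan_right","basket"):
        print(q,[(r['box'],round(r['confidence'],2)) for r in recognise(n,q)])
E
```

```text
pics
0.0187
0.0 [ 0.15993336 -0.6295213   0.22168377] [[ 9.69204400e-01  2.46257191e-01 -4.76614571e-04]
 [ 2.46257637e-01 -9.69203208e-01  1.52227635e-03]
 [-8.70648724e-05 -1.59276692e-03 -9.99998728e-01]] [-0.33812457  0.39551001  1.1175861 ]
scene {'fx': 487.78446263426343, 'fy': 487.78446263426343, 'cx': 278.6111466523699, 'cy': 202.07290214192204, 'k1': -0.0526856583234689, 'rvec': array([ 1.7934305 ,  2.07207957, -0.58303618]), 'tvec': array([ 0.05247936, -0.41977655,  1.52488182])}
pot_1_center [([236.4, 171.6, 17.4, 23.0], 0.71)]
pan_left [([176.9, 197.8, 125.9, 64.4], 0.65)]
pan_right [([174.0, 197.6, 125.4, 62.1], 0.91)]
basket [([373.6, 149.0, 67.3, 78.1], 0.95)]
top {'fx': 404.3858339937506, 'fy': 404.3858339937506, 'cx': 280.69870633742767, 'cy': 204.86374871793313, 'k1': -0.051263936641859256, 'rvec': array([ 2.19824429, -2.18790513,  0.12221968]), 'tvec': array([-0.01108707,  0.55525559,  0.94282986])}
pot_1_center [([300.6, 233.2, 21.3, 19.2], 0.7)]
pan_left [([237.7, 145.1, 133.1, 58.5], 0.61)]
pan_right [([235.2, 141.6, 140.7, 60.6], 0.68)]
basket [([87.8, 222.5, 80.2, 88.7], 0.9)]
```

View pics/top0.png

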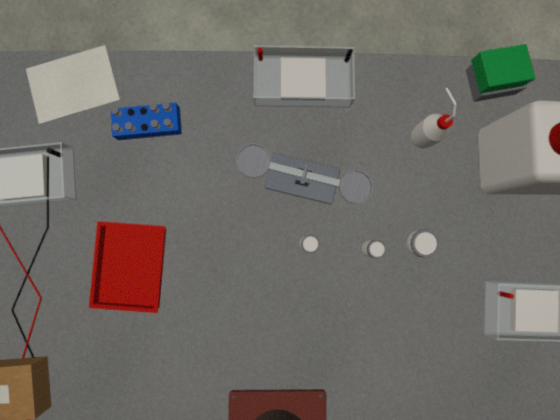

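View pics/scene0.png

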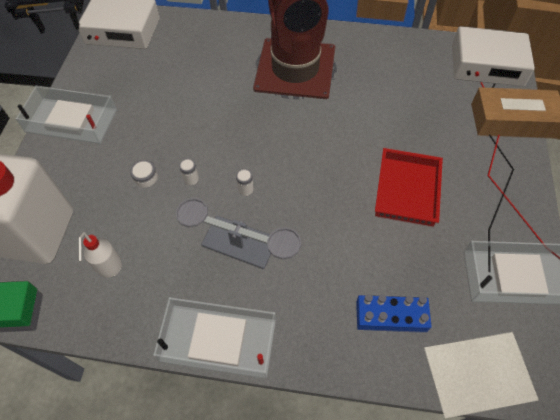

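```bash
cat > h.py <<'E'
from cell import *
import numpy as np, cv2
def cam(n):
    c=get_calibration(n);R=cv2.Rodrigues(np.array(c['rvec']))[0];t=np.array(c['tvec']).reshape(3)
    K=np.array([[c['fx'],0,c['cx']],[0,c['fy'],c['cy']],[0,0,1.]]);D=np.array([c['k1'],0,0,0.])
    return R,t,K,D
def world(n,depth):
    R,t,K,D=cam(n);h,w=depth.shape
    uv=np.stack(np.meshgrid(np.arange(w),np.arange(h)),-1).reshape(-1,1,2).astype(float)
    s=cv2.undistortPoints(uv,K,D).reshape(-1,2)
    P=np.c_[s,np.ones(len(s))]*depth.reshape(-1,1)
    W=((P-t)@R).reshape(h,w,3);W[depth==0]=np.nan
    return W
def onplane(n,u,v,z):
    R,t,K,D=cam(n);s=cv2.undistortPoints(np.array([[[u,v]]],float),K,D).reshape(2)
    d=R.T@np.array([s[0],s[1],1]);o=-R.T@t
    return o+d*(z-o[2])/d[2]
def circ(P):
    c,r=cv2.minEnclosingCircle(P[:,:2].astype(np.float32));return c,r
E
python3 - <<'E'
from h import *
for n in("top","scene"):
    p,d=snapshot(n);W=world(n,d);Z=W[...,2]
    print(n)
    boxes=[(311,244),(376,249),(424,244),(254,161),(356,187)] if n=="top" else [(245,182),(188,172),(144,174),(284,243),(192,213)]
    for u,v in boxes:
        w=W[v-22:v+23,u-22:u+23].reshape(-1,3); z=w[:,2]
        zt=np.nanpercentile(z,99); m=z>max(zt-.012,.02)
        P=w[m]; print((u,v),'ztop',zt,'n',m.sum(),'mid',(P.min(0)+P.max(0))/2,'ext',np.ptp(P,axis=0),'circ',circ(P), 'ctr',W[v,u])
    u,v=(130,267) if n=="top" else(409,188)
    m=cv2.inRange(p,(0,0,90),(60,60,255))>0
    m[:, :]&=True
    mm=np.zeros_like(m);mm[v-55:v+55,u-55:u+55]=m[v-55:v+55,u-55:u+55]
    P=W[mm];P=P[np.isfinite(P[:,2])&(P[:,2]>.026)];print('basket rim',cv2.minAreaRect(P[:,:2].astype(np.float32)),np.nanmedian(P[:,2]), W[v,u])
E
```

```text
top
(311, 244) ztop 0.06825842694557628 n 262 mid [ 0.46413531 -0.07435442  0.06388821] ext [0.03857142 0.04143078 0.01410576] circ ((0.46504199504852295, -0.07407260686159134), 0.021098468452692032) ctr [ 0.46297748 -0.07655263  0.06418081]
(376, 249) ztop 0.06846930885058945 n 269 mid [ 0.45287447 -0.22655881  0.06404023] ext [0.03898384 0.04082401 0.0143041 ] circ ((0.45277124643325806, -0.22650542855262756), 0.021392831578850746) ctr [ 0.45183231 -0.22560976  0.06531547]
(424, 244) ztop 0.041544037652594706 n 620 mid [ 0.46643967 -0.3501048   0.03796894] ext [0.06424913 0.06640142 0.01634743] circ ((0.4652946889400482, -0.3503135144710541), 0.03383485972881317) ctr [ 0.46288106 -0.3483118   0.03885739]
(254, 161) ztop 0.09511766447895356 n 811 mid [0.65053498 0.05568261 0.09054896] ext [0.07743688 0.07573875 0.01484211] circ ((0.6506950259208679, 0.05608534812927246), 0.0392865389585495) ctr [0.6494384  0.0539247  0.08246836]
(356, 187) ztop 0.08295482008271059 n 808 mid [ 0.59495103 -0.17185447  0.07889168] ext [0.07776763 0.08629638 0.01585556] circ ((0.5961185097694397, -0.171
[... 923 characters left out ...]
11) ctr [ 0.47693908 -0.34081062  0.03709772]
(284, 243) ztop 0.09340913307293372 n 731 mid [0.65015876 0.04846575 0.08915778] ext [0.07931457 0.09151818 0.01544781] circ ((0.6477014422416687, 0.04732583835721016), 0.04724515601992607) ctr [0.64673825 0.05647314 0.08357547]
(192, 213) ztop 0.08141461264552488 n 630 mid [ 0.59326831 -0.16551871  0.07759122] ext [0.0783116  0.09912188 0.01631081] circ ((0.5949711799621582, -0.16332679986953735), 0.052784934639930725) ctr [ 0.59387509 -0.17558117  0.07376673]
basket rim ((0.40733492374420166, 0.35109713673591614), (0.1601397842168808, 0.20758193731307983), 86.23680114746094) 0.033827293588851184 [ 3.99129787e-01  3.56920533e-01 -3.10734039e-04]
```

```bash
cat >> h.py <<'E'
PL=np.array([.650,.0556]);PR=np.array([.594,-.176]);A=np.array([.4645,-.0742]);B=np.array([.4525,-.2264]);BK=np.array([.4077,.3505])
b=(PL-PR)/np.linalg.norm(PL-PR)
def rot(s=1):
    y=np.array([b[1],-b[0],0])*s;z=np.array([0,0,-1.]);return np.c_[np.cross(y,z),y,z]
H=0.030
E
python3 - <<'E'
from h import *
for s in(1,-1):
    for q in(A,B,PL,PR,BK):
        for z in(.03,.24):
            j=ik([*q,z],rot(s));print(s,q,z,None if j is None else np.round(j,2))
E
```

```text
1 [ 0.4645 -0.0742] 0.03 [ 0.65  0.23 -0.64  2.07  0.18  0.89 -0.32]
1 [ 0.4645 -0.0742] 0.24 [ 0.69 -0.02 -0.62  1.83 -0.01  1.32 -0.16]
1 [ 0.4525 -0.2264] 0.03 [ 0.76  0.27 -0.43  2.    0.14  0.9   0.02]
1 [ 0.4525 -0.2264] 0.24 [ 0.79  0.06 -0.43  1.76  0.02  1.33  0.12]
1 [0.65   0.0556] 0.03 [ 0.39  0.62 -0.74  1.62  0.46  1.08 -0.71]
1 [0.65   0.0556] 0.24 [ 0.41  0.44 -0.78  1.4   0.31  1.43 -0.6 ]
1 [ 0.594 -0.176] 0.03 [ 0.61  0.49 -0.5   1.72  0.27  1.   -0.22]
1 [ 0.594 -0.176] 0.24 [ 0.63  0.31 -0.52  1.5   0.16  1.38 -0.14]
1 [0.4077 0.3505] 0.03 [-0.03  0.45 -0.91  1.91  0.42  0.99 -1.36]
1 [0.4077 0.3505] 0.24 [ 0.17  0.24 -1.1   1.67  0.22  1.36 -1.2 ]
-1 [ 0.4645 -0.0742] 0.03 [ 1.13  0.45 -1.22  2.05  0.51  0.99  2.55]
-1 [ 0.4645 -0.0742] 0.24 None
-1 [ 0.4525 -0.2264] 0.03 [-0.62  0.52  1.23  2.06 -0.6   0.98 -2.46]
-1 [ 0.4525 -0.2264] 0.24 None
-1 [0.65   0.0556] 0.03 [ 0.61  0.79 -1.1   1.61  0.74  1.21  2.25]
-1 [0.65   0.0556] 0.24 [ 0.59  0.55 -1.1   1.39  0.48  1.49  2.42]
-1 [ 0.594 -0.176] 0.03 [-0.62  0.81  1.21  1.78 -0.83  1.17 -2.53]
-1 [ 0.594 -0.176] 0.24 None
-1 [0.4077 0.3505] 0.03 [ 0.1   0.54 -1.09  1.9   0.56  1.04  1.68]
-1 [0.4077 0.3505] 0.24 [ 0.17  0.24 -1.1   1.67  0.22  1.36  1.94]
```

Run:
```python
from h import *
R=rot();T=lambda m:print(m,round(sense()['time'],2),np.round(sense()['position'],4),np.round(sense()['wrist_force'],2),round(sense()['gripper_width'],4))
move_pose([*B,.2],R);T('above')
move_straight([*B,H],v=.12);T('down')
gripper_to(0.0);T('grip')
move_straight([*B,.24],v=.15);T('up')
move_pose([*PR,.24],R);T('over')
move_straight([*PR,.074+H+.012],v=.15);T('near')
print(move_straight([*PR,.0675+H],v=.03,f_stop=5));T('set')
for n in("top","scene"):
    p,d=snapshot(n);cv2.imwrite(f'pics/{n}1.png',p)
```

```text
above 2.42 [ 0.4521 -0.228   0.2   ] [ 0.5  -0.29 -0.31] 0.0872
down 3.98 [ 0.453  -0.2266  0.0306] [-0.14  1.03 -0.32] 0.087
grip 4.81 [ 0.4525 -0.2264  0.03  ] [-1.   -0.46  0.23] 0.041
up 6.36 [ 0.4521 -0.2262  0.2391] [-0.61  0.15 -0.3 ] 0.041
over 7.01 [ 0.594  -0.1756  0.2389] [-0.17 -0.07 -0.39] 0.0409
near 7.98 [ 0.5946 -0.1763  0.1172] [ 0.22  0.24 -0.45] 0.0417
True
set 8.55 [ 0.5937 -0.1764  0.0986] [-1.16 -0.34  6.25] 0.0415
```

View pics/scene1.png

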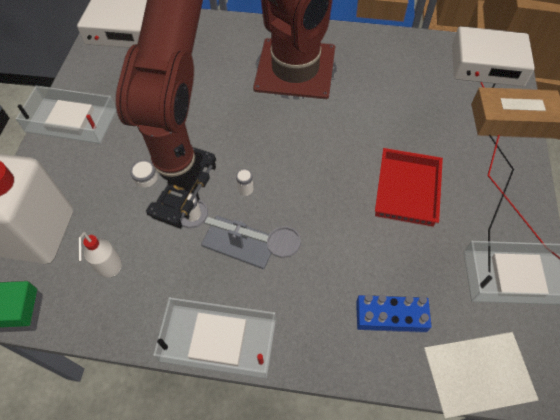

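The gripper holds a pot over the right pan, around pixel (190,210). It made contact at the low stop, with the underside near z = 0.069. I'll release it and check.

Run:
```python
from h import *
R=rot();T=lambda m:print(m,round(sense()['time'],2),np.round(sense()['position'],4),np.round(sense()['wrist_force'],2),round(sense()['gripper_width'],4))
gripper_to(.087);T('open')
move_straight([*PR,.25],v=.15)
move_pose([*A,.2],R);T('above')
p,d=snapshot("scene");cv2.imwrite('pics/scene2.png',p)
p,d=snapshot("top");cv2.imwrite('pics/top2.png',p);W=world("top",d)
for u,v in [(254,161),(356,187)]:
    w=W[v-32:v+33,u-32:u+33].reshape(-1,3);z=w[:,2]
    zt=np.nanpercentile(z,99);print(zt)
    P=w[(z>zt-.012)&(z<.17)];print((P.min(0)+P.max(0))/2,np.ptp(P,axis=0),W[v,u])
```

```text
open 9.66 [ 0.5933 -0.1761  0.0981] [0.3  0.68 0.45] 0.0866
above 11.54 [ 0.4647 -0.0747  0.2001] [-0.31 -0.16  0.58] 0.0872
0.10062649914443875
[0.65131462 0.05577153 0.0970145 ] [0.07713899 0.07593385 0.0167676 ] [0.64769021 0.05357657 0.09155644]
0.6128549213701466Traceback (most recent call last):
  File "<stdin>", line 11, in <module>
    return umr_minimum(a, axis, None, out, keepdims, initial, where)
ValueError: zero-size array to reduction operation minimum which has no identity
```

View pics/scene2.png

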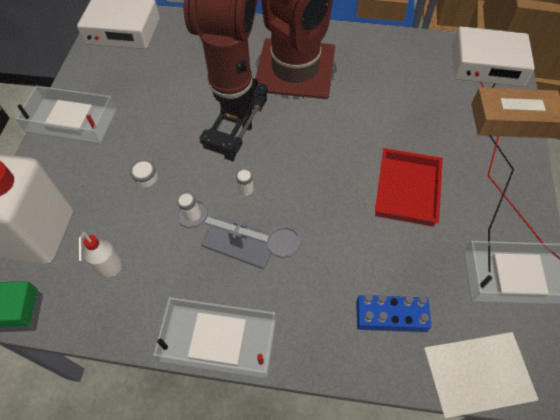

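View pics/top2.png

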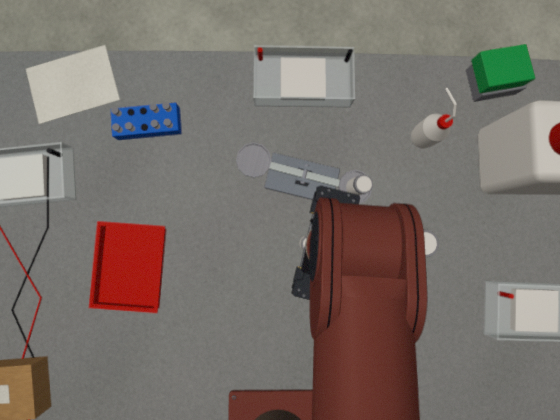

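The first pot stands on the right pan at pixel (188,208) in the scene view, with the left pan up. The second pot is still at (245,182).

Run:
```python
from h import *
R=rot();T=lambda m:print(m,round(sense()['time'],2),np.round(sense()['position'],4),np.round(sense()['wrist_force'],2),round(sense()['gripper_width'],4))
move_straight([*A,H],v=.12)
gripper_to(0.0);T('grip')
move_straight([*A,.26],v=.15);T('up')
move_pose([*PL,.26],R)
move_straight([*PL,.092+H+.012],v=.15);T('near')
print(move_straight([*PL,.080+H],v=.03,f_stop=6));T('set')
sleep(.3);T('held')
gripper_to(.087);T('open')
sleep(.5)
move_straight([*PL,.26],v=.15);T('up')
move_pose([.5,.22,.3],R);sleep(.5);T('away')
for n in("top","scene"):
    p,d=snapshot(n);cv2.imwrite(f'pics/{n}3.png',p)
    W=world(n,d)
    for q in (PL,PR):
        m=(np.hypot(W[...,0]-q[0],W[...,1]-q[1])<.04)&(W[...,2]<.2)&(W[...,2]>.115)
        P=W[m];zt=np.percentile(P[:,2],97);P=P[P[:,2]>zt-.012]
        print(n,'top z',zt,(P.min(0)+P.max(0))/2,np.ptp(P,axis=0))
```

```text
grip 14.03 [ 0.4644 -0.0742  0.03  ] [-0.82  0.48  0.52] 0.0411
up 15.72 [ 0.4641 -0.0741  0.2592] [ 0.3   0.36 -2.19] 0.0413
near 17.62 [0.6506 0.0557 0.1353] [ 0.51  0.11 -0.12] 0.0415
False
set 18.57 [0.65   0.0556 0.1101] [ 0.01  0.48 -1.33] 0.0413
held 18.87 [0.6501 0.0556 0.1101] [ 0.74 -0.83 -1.04] 0.0414
open 19.88 [0.65   0.0556 0.11  ] [-0.68  0.81  0.05] 0.087
up 21.52 [0.6496 0.0554 0.2589] [ 0.31 -0.21 -0.2 ] 0.0869
away 22.93 [0.5001 0.2199 0.2999] [-0.6  -0.27 -0.58] 0.087
top top z 0.1361147638117982 [0.65252636 0.06179772 0.13055877] [0.04108303 0.04082573 0.01266036]
top top z 0.16001392211497636 [ 0.59648023 -0.1687456   0.15508008] [0.03975576 0.03991668 0.01347626]
scene top z 0.13464010161210938 [0.65170053 0.06169528 0.12988323] [0.04276766 0.04052363 0.01402627]
scene top z 0.15841850646170724 [ 0.59585632 -0.16853407  0.155265  ] [0.04273014 0.04077062 0.01695938]
```

View pics/scene3.png

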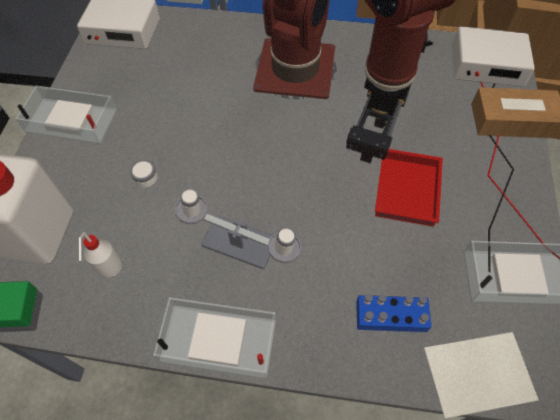

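View pics/top3.png

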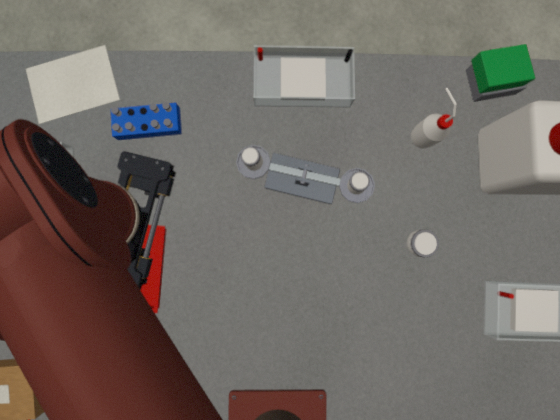

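Left side is down: pot tops are at z 0.135 on the left and 0.159 on the right, and both pots stand. So the left pot is heavier. I'll grasp it along its tilted axis, lift slowly while the beam follows, then set it in the basket.

Run:
```python
from h import *
R=rot();T=lambda m:print(m,round(sense()['time'],2),np.round(sense()['position'],4),np.round(sense()['wrist_force'],2),round(sense()['gripper_width'],4))
th=.1;zp=np.array([*(b*np.sin(th)),np.cos(th)])
y=R[:,1];Rt=np.c_[np.cross(y,-zp),y,-zp]
g=np.array([.6516,.060,.117]);t=g-zp*.0187
move_pose(t+zp*.13,Rt);T('above')
move_straight(t,v=.1);T('at')
gripper_to(0.0);T('grip')
move_straight(t+[0,0,.035],v=.03);T('lifted')
move_straight(t+[0,0,.15],v=.12);T('up')
move_pose([*BK,.25],R);T('over')
move_straight([*BK,.034+.015],v=.12)
print(move_straight([*BK,.032],v=.02,f_stop=4));T('set')
for n in("top","scene"):
    p,d=snapshot(n);cv2.imwrite(f'pics/{n}4.png',p)
```

```text
above 23.93 [0.6536 0.073  0.2287] [ 0.06 -0.07 -0.54] 0.0871
at 25.38 [0.6516 0.0584 0.0991] [-0.48  0.34 -2.02] 0.0869
grip 26.2 [0.6512 0.0582 0.0984] [ 0.48 -0.21  0.6 ] 0.0413
lifted 27.52 [0.6511 0.0581 0.1332] [ 0.6   0.56 -1.33] 0.0412
up 28.62 [0.6508 0.058  0.2474] [-0.75  0.6  -1.93] 0.0416
over 30.04 [0.4092 0.3494 0.2499] [ 0.06  0.08 -1.46] 0.0412
True
set 32.53 [0.4076 0.3503 0.0352] [-0.52 -0.57  6.59] 0.0413
```

View pics/scene4.png

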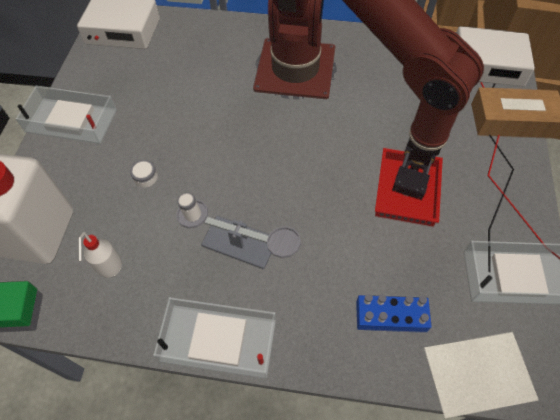

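The light pot is standing on the right pan at (188,208). The heavy pot touched the basket floor at TCP z = 0.035, as expected. I'll release it, retreat and check.

Run:
```python
from h import *
gripper_to(.087)
move_straight([*BK,.26],v=.15)
move_pose([.5,.08,.35],rot());sleep(.5);print(sense()['time'])
for n in("scene","top"):
    p,d=snapshot(n);cv2.imwrite(f'pics/{n}5.png',p)
    W=world(n,d)
    for q,lo in ((BK,.05),(PR,.115)):
        m=(np.hypot(W[...,0]-q[0],W[...,1]-q[1])<.05)&(W[...,2]<.2)&(W[...,2]>lo)
        P=W[m]
        if len(P)<20: print(n,'few');continue
        zt=np.percentile(P[:,2],97);P=P[P[:,2]>zt-.012]
        print(n,'top z',zt,(P.min(0)+P.max(0))/2,np.ptp(P,axis=0))
    m=(np.hypot(W[...,0]-PL[0],W[...,1]-PL[1])<.03);print('left pan floor',np.nanmedian(W[m],axis=0))
```

```text
36.9417
scene top z 0.07154289708802851 [0.40824457 0.34931212 0.06633006] [0.04322745 0.03719285 0.01334769]
scene top z 0.13512784266013866 [ 0.59295457 -0.18149703  0.13038453] [0.04210258 0.0420516  0.0136942 ]
left pan floor [0.65406161 0.05646467 0.08709402]
top few
top top z 0.13620229931619807 [ 0.59460401 -0.18133672  0.13115611] [0.03949745 0.04101495 0.01368651]
left pan floor [0.67268011 0.04946496 0.09065082]
```

View pics/scene5.png

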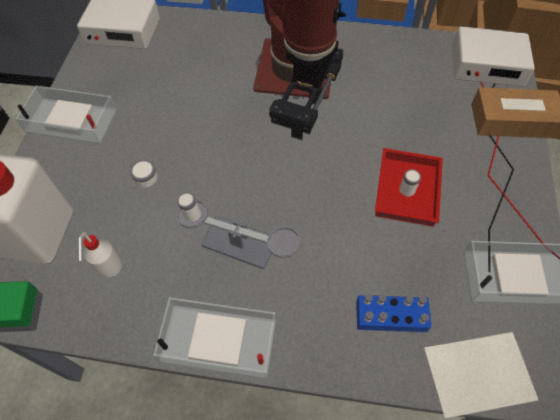

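The heavy pot stands in the basket at (410,184), the light one stands on the right pan at (189,207), and the arm is clear of both.

```bash
python3 -c "
from cell import *
close_job()"
```

```text
the job is handed in; nothing more can be done
```

I weighed both tall pots on the balance, moved the heavier one into the red basket, and handed the job in at about 37 s of the 67 s allowed.

- **Weighing:** With one pot on each pan and the gripper away, the left side went down. The left pot's top was at z = 0.135 m and the right one's at 0.159 m, and both stood upright. I then lifted the left pot slowly, so that the beam followed it, and set it in the basket.
- **Heavier pot:** In the last scene picture it stands upright near the middle of the basket. Its top is at z = 0.0715 m, where about 0.070 m is expected.
- **Lighter pot:** It stands on the right pan, now the low side, about 5 mm from the pan's centre. It leans with the pan by up to 0.1 rad.
- **Arm:** It was clear of everything when I handed in.

**Not confirmed:** the last top view gave too few depth readings at the basket to measure the pot there. I did not open that picture; I think the arm was in the way. The basket position therefore rests on the scene camera alone. No other check failed or disagreed.

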